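# Refit the dust collector's inlet cover from the cluttered basket

### The arm

A 6-joint arm with a two-finger parallel gripper is mounted at the origin on a cart in front of the work surface, level with it; the furniture and walls round the work are solid. World frame = base frame: x ahead of the robot, y to its left, z up, the work surface at z = 0. Lengths are in m, angles in degrees, forces in N, time in s.
With the tool pointing down it reaches from about 0.25 to 0.725 m from the base axis. Payload 9.7 kg.
Tool frame: the origin (TCP) lies between the finger pads; the fingertips stand 19 mm ahead of it and the grasp point (between the pads) is the TCP; z points along the fingers, y is the line along which they close (so a half turn about z gives the same grasp; the last joint's range is limited). The gripper opens to 85 mm and grips with 20 to 120 N. Pads are 22 mm wide; open, the fingers measure 114 mm over their backs; the gripper's body (76 mm by 85 mm) begins 54 mm behind the grasp point. The pads swing forward as they close: fully open they stand 13 mm farther back than shut.
Start: joints at [-73.625, 4.979, 10.078, 95.1, 0, 90], TCP at [0.155, -0.528, 0.25] pointing down, gripper open.
Joint ranges: [-179.16, 179.16], [-48.56, 103.87], [-65.8, 70.77], [-126.05, 130.52], [-82.76, 87.17], [-180, 180]. Speed limits (degrees/s): [127.2, 127.2, 147.25, 180, 180, 180].

### API

Orientations are given as [roll, pitch, yaw] about the fixed x, y, z axes, in that order (R = Rz(yaw) Ry(pitch) Rx(roll)).
In Python, from workcell import telemetry, camera, calibration, workorder gives the robot as it stands.
- The arm moves only by the tool play_rows, never from a script. Its argument "increments" is a list of rows, each a list of 3 entries, a list of its own where there are three numbers: the shift along the tool's x, y, z in mm, then the turn, a rotation vector about the tool's x, y, z in degrees, then the closure, from 0 (fully open) to 1 (shut). In form: [[[x, y, z], [ax, ay, az], jaw], ...]. A call has 1 to 20 rows; each row is the pose to reach, as a shift and turn from the pose commanded when the call began, along the tool's axes at that moment; what a row does not reach only later rows make up. A row lasts 1/10 s, in which the tool goes at most 50 mm and 8.59 degrees, less where a joint would pass 70% of its speed; a pose out of reach is approached as far as the arm can. A call with a gripper value outside its range is refused whole. The fingers move at their own pace and stop on an object; "grip_force" is the grip in N (left out, the last holds). Time passes only in rows, so rows that repeat a pose let the fingers close. It gives the time, the measured TCP pose, the force, the opening and the grip force at its end, in the units of the state.
- telemetry.get_obs(): the state, without advancing time (a new reading comes with each control period).
- camera(name): name is "side" or "top" or "wrist"; returns (picture, depth): 384x512x3 uint8, red, green, blue; 384x512 float32, m along the optical axis (not along the pixel's ray), 0 where there is no reading.
- calibration(name): a dict with "vertical_fov" (degrees; the focal length in pixels is half the picture's height over the tangent of half this angle, whatever the lens; pixels are square), "cx", "cy" (the principal point, pixels), "k1" (the pictures are not rectified: a ray, as slopes to the right and down, at radius r is drawn at 1 + k1 r^2 times it, then the intrinsics apply), "rvec" (rotation vector, rad) and "tvec" (3), from world to camera coordinates, as OpenCV has them; the wrist camera has in their place "hand_eye" (4x4, takes a point from camera to tool coordinates, whose origin is the TCP and whose axes are the flange's). Camera axes: x right, y down, z forward; pixel columns grow to the right and rows downward; lengths in m; the calibration is good to about 2 mm. A picture is of the moment at which its call begins: read the wrist's pose just before it. calibration takes no time and is no camera call.
- workorder.job_done(): hands the job in; it is judged then, once.
The state is a dict: "time": time; "q": joint angles; "qd": joint speeds; "joint_efforts": joint torques, N m; "ee_pos": TCP position; "tcp_rot": TCP orientation; "wrist_force": force on the tool from outside, world axes, zero at the start; "torque": the same for the moment, N m; "opening": finger opening in m; "grasp_force": force on a finger pad.
Only numpy, scipy, OpenCV 4.12 (cv2) and the standard library are available. Lean on these libraries where they do the work, as an engineer would, in place of code of your own. Each camera call takes 0.05 s, during which the arm holds its last target. There are 200 camera calls.

### The job

The nail dust collector has a fresh filter, but its cover, the slotted steel plate with the black padded finger rest, is still lying in the white basket among the bottles and jars. Take the cover out and lower it gently, without dropping it, over the collector's two locating pins until it lies flush on the rubber seat, then let go. Leave the basket where it is, with the bottles and jars standing in it.

Things in the scene. Friction and masses are not known exactly. Their poses are not given: they have to be found in the camera images.
- inlet_cover: The part to move: slotted steel inlet cover, plate 128 (x) x 92 (y) x 5 mm, about 0.18 kg, loose. Origin: centre of its underside, z up. A black padded finger rest stands over its middle (see finger_rest). Two round through holes, 12 mm wide, at x = +52 and -52 mm, y = 0. The same either way round. Starts flat on the basket's floor, its x roughly along the basket's long side.
- finger_rest (a point): Centre of the cover's padded finger rest, 44 mm above the cover's origin; axes as the cover's. The rest is a level bar 84 mm long (y), 22 mm wide (x), 22 mm high, on a thin upright at each end, with 28 mm of free space between it and the plate. It can be gripped across x from above.
- dust_collector: Table-top nail dust collector, pearl white with pink control strip and a grey bezel on top, 176 (x) x 236 (y) x 62 mm, fixed to the table, front facing -x. Origin: centre of its underside. In the bezel: a rectangular inlet (76 x 68 mm) with a pleated filter, a black rubber seat round it, and two upright steel locating pins on the x axis, one in front of the inlet and one behind.
- seat (a point): Centre of the collector's inlet at the height of the rubber seat, 64 mm above the table; axes as the collector's. With the cover fitted, the cover's origin is here and its x axis lies along the collector's x axis, either way round.
- pin_front (a point): Tip of the front locating pin, 52 mm in front of the seat's centre (-x of the collector) and 16 mm above the seat. Pin: 8 mm diameter, the top 7 mm tapering to 3 mm.
- pin_back (a point): Tip of the back locating pin, the same, 52 mm behind the seat's centre (+x).
- basket: White slotted plastic basket, open at the top, 166 (x) x 308 (y) x 96 mm outside at the rim; inside about 144 x 264 mm; floor 3 mm thick, walls 2 to 4 mm; loose, about 0.5 kg. Origin: centre of its underside; y along its long side. The cover lies in its middle, bottles and jars stand at both ends.
- work_lamp: Work lamp, an obstacle that stays put: its shade, about 190 mm across, hangs behind the work, centred near x = 0.68, y = 0.10 m, rim 0.31 m above the table; from there its arm runs near x = 0.7 m, 0.40 to 0.47 m above the table, to y = -0.34 m. The neighbouring desk's lamp has its like, centred near x = 0.64, y = 0.46 m. Keep arm and wrist on the robot's side of both.
- bottle_white: white polish bottle with black cap, 31 x 31 x 77 mm, standing in the basket beyond one end of the cover; loose. Origin: centre of its underside, z up.
- bottle_red: square red polish bottle with black cap, 27 x 27 x 81 mm, standing in the basket beyond one end of the cover; loose. Origin: centre of its underside, z up.
- bottle_yellow: yellow polish bottle with black cap, 34 x 34 x 84 mm, standing in the basket beyond one end of the cover; loose. Origin: centre of its underside, z up.
- pink_lid_jar: tan round jar with tall pink lid, 43 x 43 x 88 mm, standing in the basket beyond one end of the cover; loose. Origin: centre of its underside, z up.
- white_jar: small pale jar with white lid, 35 x 35 x 30 mm, standing in the basket beyond one end of the cover; loose. Origin: centre of its underside, z up.
- bottle_black: black polish bottle with white cap, 34 x 34 x 84 mm, standing in the basket beyond one end of the cover; loose. Origin: centre of its underside, z up.
Things that resemble listed ones, but are neither listed nor needed, are in the scene too. Several things look just like the white_jar: the one meant starts nearest to the robot's base.

How it is judged:
By the outcome, as a careful person would: the job done as asked, in the order asked, and still so for the second after the job is handed in, with the robot touching nothing.
It also fails if it takes over 53 s, if anything falls off the work surface, if the arm or the gripper's body presses on something with over 40 N, if the wrist force passes 120 N, or if a joint passes its speed limit or range.

## Working session

There is one attempt and no reset: what is moved stays moved. The work goes in short steps, Python scripts to look and compute and a tool call to move; the robot and the scene stay as the last step left them, time stands still between calls to the robot, and variables do not carry over. Pictures are saved under pics/ and viewed, at most 12 in all, crops included, and the job is handed in when it is done.

Besides the shell and the picture viewer there is one more tool, called after "Call:" by a JSON object that holds its "op" and its "data", one argument or row to a line. play_rows: Moves the arm, as the interface text tells. Its arguments: {"type":"object","properties":{"increments":{"type":"array"},"grip_force":{"type":"number"}},"required":["increments"]}

```bash
mkdir -p pics; cat > h.py <<'E'
import numpy as np, cv2
from scipy.spatial.transform import Rotation as R
from workcell import telemetry, camera, calibration, workorder
def pose(name,obs=None):
    c=calibration(name)
    if name=="wrist":
        o=obs; T=np.eye(4); T[:3,:3]=R.from_euler('xyz',o["tcp_rot"],degrees=True).as_matrix(); T[:3,3]=o["ee_pos"]
        M=T@np.array(c["hand_eye"])
    else:
        M=np.eye(4); Rm=R.from_rotvec(np.ravel(c["rvec"])).as_matrix(); M[:3,:3]=Rm.T; M[:3,3]=-Rm.T@np.ravel(c["tvec"])
    return c,M
def rays(name,px,obs=None):
    c,M=pose(name,obs); f=192/np.tan(np.radians(c["vertical_fov"])/2)
    d=(np.atleast_2d(px).astype(float)-[c["cx"],c["cy"]])/f
    u=d.copy()
    for _ in range(30): u=d/(1+c["k1"]*(u**2).sum(1,keepdims=True))
    s=np.c_[u,np.ones(len(u))]
    return M[:3,3],s@M[:3,:3].T
def plane(name,px,z,obs=None):
    o,d=rays(name,px,obs); return o+d*((z-o[2])/d[:,2])[:,None]
def cloud(name,depth,obs=None):
    v,u=np.mgrid[:384,:512]; o,d=rays(name,np.c_[u.ravel(),v.ravel()],obs)
    return (o+d*depth.reshape(-1,1)).reshape(384,512,3)
def snap(name,tag):
    obs=telemetry.get_obs(); im,dp=camera(name); im=np.array(im)
    cv2.imwrite(f"pics/{tag}.png",im[...,::-1]); np.savez(f"{tag}.npz",im=im,dp=dp,pos=obs["ee_pos"],rot=obs["tcp_rot"])
    return obs,im,np.array(dp)
E
python3 - <<'E'
from h import *
o,i,d=snap("top","top0"); snap("side","side0")
print(o); print(calibration("top")); print(calibration("wrist"))
a=cv2.imread("pics/top0.png"); b=cv2.imread("pics/side0.png")
E
```

```text
{'time': 0.0, 'q': array([-7.36260239e+01,  5.01307431e+00,  1.00341244e+01,  9.51001142e+01,
        7.97696554e-04,  9.00015167e+01]), 'qd': array([-0.12548809, -0.062037  ,  0.0504551 ,  0.09254611,  0.00992972,
       -0.10571383]), 'joint_efforts': array([-7.96686363e-04, -5.20383561e+01,  4.64806581e+01,  1.63082255e-02,
        4.24204040e-05, -1.00335079e-06]), 'ee_pos': array([ 0.15499336, -0.52749358,  0.24956116]), 'tcp_rot': array([-1.79920936e+02, -7.95602846e-04,  1.63724583e+01]), 'wrist_force': array([-0.73362753,  0.29661945, -1.06323471]), 'torque': array([-0.03568794, -0.00015587, -0.03699654]), 'grasp_force': 0.0, 'opening': 0.08576572404488024}
{'vertical_fov': 56.22198340355427, 'cx': 257.4032280909518, 'cy': 193.71793288206487, 'k1': 0.01667538782489856, 'rvec': array([ 2.18937969, -2.22601097,  0.10388784]), 'tvec': array([-0.07076398,  0.51541828,  0.94033386])}
{'vertical_fov': 58.69990605916568, 'cx': 251.3907575698793, 'cy': 192.78914787579728, 'k1': -0.08665807922328278, 'hand_eye': array([[ 1.16463966e-03, -9.57172715e-01, -2.89515175e-01,
         7.46627283e-02],
       [ 9.99999321e-01,  1.10604384e-03,  3.66004601e-04,
         6.10082220e-04],
       [-3.01131414e-05, -2.89515405e-01,  9.57173354e-01,
        -1.22950931e-01],
       [ 0.00000000e+00,  0.00000000e+00,  0.00000000e+00,
         1.00000000e+00]])}
```

View pics/top0.png

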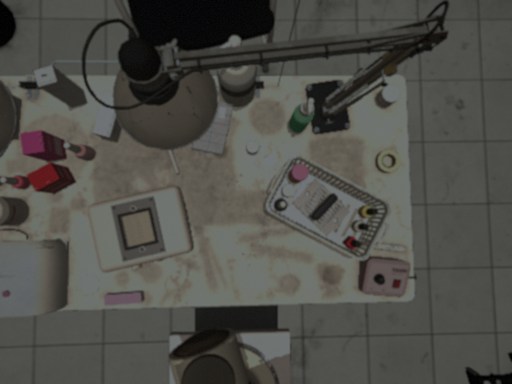

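View pics/side0.png

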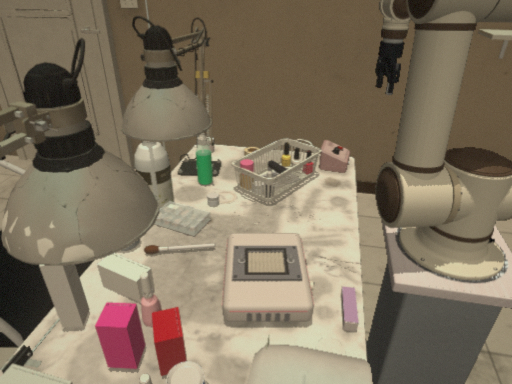

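The top view shows the basket at about (327,207), with the black finger rest at (323,207). The collector is at (140,228), with its inlet at (139,230). I'll measure both coarsely.

```bash
python3 - <<'E'
from h import *
z=np.load("top0.npz"); im=z["im"]; P=cloud("top",z["dp"])
g=im.max(2)
# rest
m=np.zeros((384,512),np.uint8); m[190:224,306:342]=(g[190:224,306:342]<45)
n,l,s,c=cv2.connectedComponentsWithStats(m); k=1+s[1:,4].argmax(); ys,xs=np.where(l==k)
print("rest",s[k],c[k],np.median(P[ys,xs],0)); r=cv2.minAreaRect(plane("top",np.c_[xs,ys],.058)[:,:2].astype(np.float32)*1000); print(r)
# collector: by height region
x0,y0,x1,y1=75,175,205,285
sub=P[y0:y1,x0:x1]; h=(sub[...,2]>.045)&(sub[...,2]<.075)
pts=sub[h][:,:2]; print(len(pts)); r=cv2.minAreaRect((pts*1000).astype(np.float32)); print("collector",r)
# grey bezel & inlet
for nm,lo,hi in [("bezel",0,95)]:
    mm=(g[y0:y1,x0:x1]<hi)&h; 
    mm=cv2.morphologyEx(mm.astype(np.uint8),cv2.MORPH_CLOSE,np.ones((5,5)))
    n,l,s,c=cv2.connectedComponentsWithStats(mm); k=1+s[1:,4].argmax(); ys,xs=np.where(l==k)
    p=plane("top",np.c_[xs+x0,ys+y0],.062)[:,:2]; print(nm,s[k],cv2.minAreaRect((p*1000).astype(np.float32)))
# basket
sub=P[145:265,255:400]; h=(sub[...,2]>.085)&(sub[...,2]<.105); print("rim",h.sum(),cv2.minAreaRect((sub[h][:,:2]*1000).astype(np.float32)))
big=np.hstack([cv2.resize(im[145:265,255:395],None,fx=3,fy=3,interpolation=2),cv2.resize(im[175:285,80:200],(393,360),interpolation=2)])
cv2.imwrite("pics/crop.png",np.clip(big[...,::-1]*1.8,0,255))
E
```

```text
rest [310 194  27  26 255] [323.34509804 206.94117647] [ 0.47498804 -0.24506333  0.05744657]
((475.150390625, -246.34066772460938), (19.817262649536133, 82.11923217773438), 43.56242752075195)
6410
collector ((430.32818603515625, 221.51260375976562), (176.818359375, 237.53724670410156), 12.762136459350586)
bezel [  18   16   76   79 2238] ((426.1182861328125, 239.33604431152344), (174.1925811767578, 147.81314086914062), 13.579218864440918)
rim 1411 ((475.999755859375, -252.19691467285156), (306.68975830078125, 164.979248046875), 61.041831970214844)[ WARN:0@0.322] global loadsave.cpp:1063 imwrite_ Unsupported depth image for selected encoder is fallbacked to CV_8U.
```

View pics/crop.png

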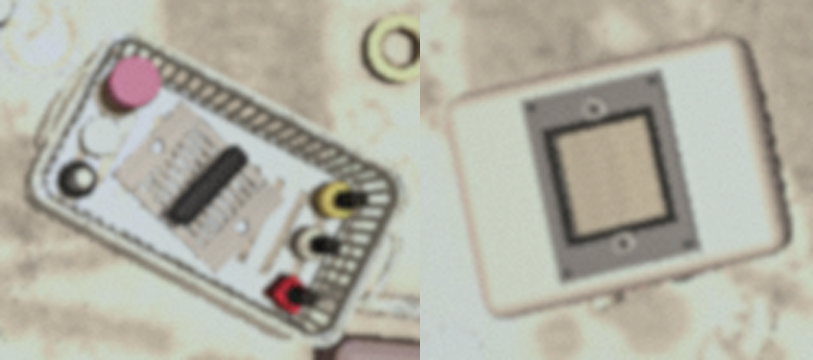

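The crop shows the rest lying diagonally in the basket, with its jars at both ends clear of the fingers. The collector's two pins are at about (594,107) and (623,242) in the crop. Next I move above the cover, with yaw about -46.4.

Call:
{"op": "play_rows", "data": {
  "increments": [
    [[20, -9, 1], [0, 0, 3], 0],
    [[55, -25, 4], [0, 0, 9], 0],
    [[95, -44, 8], [0, 0, 15], 0],
    [[135, -63, 12], [0, 0, 22], 0],
    [[175, -82, 15], [0, 0, 28], 0],
    [[215, -100, 18], [0, 0, 35], 0],
    [[255, -119, 21], [0, 0, 42], 0],
    [[295, -138, 24], [0, 0, 48], 0],
    [[330, -154, 26], [0, 0, 54], 0],
    [[360, -168, 28], [0, 0, 58.5], 0],
    [[378, -176, 30], [0, 0, 61.5], 0],
    [[386, -180, 30], [0, 0, 62.8], 0],
    [[386, -180, 30], [0, 0, 62.8], 0],
    [[386, -180, 30], [0, 0, 62.8], 0],
    [[386, -180, 30], [0, 0, 62.8], 0]
  ],
  "grip_force": 40
}}

```text
time: 1.6
ee_pos: [0.3897, -0.3407, 0.2205]
tcp_rot: [-177.8, 0.1, -42.2]
wrist_force: [0.5, 0.4, 0.2]
opening: 0.0854
grasp_force: 0.0
```

```bash
python3 - <<'E'
from h import *
o,im,d=snap("wrist","w1"); print(o["ee_pos"],o["tcp_rot"])
P=cloud("wrist",d,o)
np.save("w1P.npy",P)
g=im.max(2); m=((g<60)&(abs(P[...,2]-.054)<.02)&(np.linalg.norm(P[...,:2]-[.475,-.246],axis=2)<.07)).astype(np.uint8)
ys,xs=np.where(m); print(len(ys),P[ys,xs].mean(0),np.percentile(P[ys,xs,2],[5,50,95]))
t=m.astype(bool)&(P[...,2]>.05); ys,xs=np.where(t)
p=plane("wrist",np.c_[xs,ys],.058,o)[:,:2]; print(cv2.minAreaRect((p*1000).astype(np.float32)))
print(cv2.minAreaRect((P[t][:,:2]*1000).astype(np.float32)))
E
```

```text
[ 0.38971045 -0.34069425  0.22051575] [-1.77817899e+02  6.43564073e-02 -4.22303401e+01]
210 [ 0.47429571 -0.2612655   0.04947855] [0.04512769 0.04934646 0.05366486]
((472.9409484863281, -262.3297119140625), (13.06031322479248, 76.3541259765625), 54.10146713256836)
((473.5767517089844, -259.48968505859375), (11.814590454101562, 78.15372467041016), 52.855167388916016)
```

View pics/w1.png

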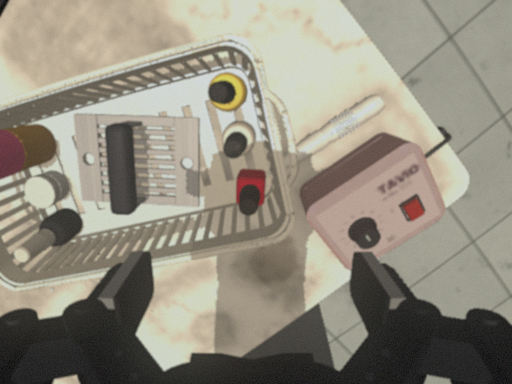

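The wrist view shows the cover's rest at (121,168), but the arm was still short of its goal. I'll check whether it has stopped.

```bash
python3 - <<'E'
from h import *
o=telemetry.get_obs(); print(o["time"],o["ee_pos"],o["tcp_rot"],o["qd"].round(2),o["q"].round(1))
E
```

```text
1.65 [ 0.38979053 -0.34053605  0.22053832] [-1.77820444e+02  6.51286869e-02 -4.22107782e+01] [ 0.71  0.12  0.1  -0.08  0.2  -0.14] [-4.230e+01  1.000e-01  1.600e+00  9.170e+01  2.200e+00  1.799e+02]
```

Joint 6 is at its 180° limit, so I'll use the opposite grasp yaw (133.6), which puts q6 near 19. I'll re-measure the rest from the saved image with a better mask.

```bash
cat >> h.py <<'E'
def rel(pos,yaw,o):
    R0=R.from_euler('xyz',o["tcp_rot"],degrees=True); R1=R.from_euler('xyz',[180,0,yaw],degrees=True)
    print("shift mm",(R0.inv().apply(np.array(pos)-o["ee_pos"])*1000).round(1),"turn",(R0.inv()*R1).as_rotvec(degrees=True).round(2))
E
python3 - <<'E'
from h import *
z=np.load("w1.npz"); im=z["im"]; o=dict(ee_pos=z["pos"],tcp_rot=z["rot"]); P=np.load("w1P.npy")
print(im[168,118:126].max(1), P[168,121], P[130,120],P[200,123])
hsv=cv2.cvtColor(im,cv2.COLOR_RGB2HSV)
m=np.zeros((384,512),np.uint8); m[110:225,95:145]=im.max(2)[110:225,95:145]<80
n,l,s,c=cv2.connectedComponentsWithStats(m); k=1+s[1:,4].argmax(); ys,xs=np.where(l==k); print(s[k])
t=(l==k)&(P[...,2]>.052); print(t.sum(),np.median(P[t],0)); print(cv2.minAreaRect((P[t][:,:2]*1000).astype(np.float32)))
print("cover pts",plane("wrist",[[88,158],[187,163]],.008,o))
o=telemetry.get_obs(); rel([.45,-.30,.22],43,o); rel([.475,-.246,.22],133.6,o)
E
```

```text
[79 78 80 78 78 74 74 74] [ 0.4782284  -0.25751347  0.05859505] [ 0.50119265 -0.28145979  0.05797596] [ 0.45728445 -0.2365393   0.05849613]
[ 106  123   33   91 2042]
1674 [ 0.47710277 -0.25346144  0.0570618 ]
((477.5433654785156, -307.6544494628906), (174.55923461914062, 67.34806060791016), 88.94944763183594)
cover pts [[ 0.51570943 -0.21455111  0.008     ]
 [ 0.4418995  -0.28860171  0.008     ]]
shift mm [ 17.4 -70.4   3.2] turn [ -1.81  -1.57 -85.2 ]
shift mm [  -0.4 -127.2    5.4] turn [  -0.22   -3.34 -175.78]
```

Call:
{"op": "play_rows", "data": {
  "increments": [
    [[2, -8, 0], [-0.2, -0.2, -8], 0],
    [[4, -16, 1], [-0.4, -0.3, -16], 0],
    [[6, -24, 1], [-0.5, -0.5, -24], 0],
    [[8, -32, 1], [-0.7, -0.6, -32], 0],
    [[9, -38, 2], [-0.9, -0.8, -40], 0],
    [[11, -45, 2], [-1.0, -0.9, -48], 0],
    [[12, -52, 2], [-1.2, -1.1, -56], 0],
    [[14, -58, 3], [-1.4, -1.2, -64], 0],
    [[15, -63, 3], [-1.6, -1.4, -72], 0],
    [[17, -68, 3], [-1.7, -1.5, -80], 0],
    [[17, -70, 3], [-1.8, -1.6, -85.2], 0],
    [[17, -70, 3], [-1.8, -1.6, -85.2], 0],
    [[17, -70, 3], [-1.8, -1.6, -85.2], 0]
  ]
}}

```text
time: 2.95
ee_pos: [0.4499, -0.2996, 0.2201]
tcp_rot: [-180.0, 0.0, 42.9]
wrist_force: [-0.7, 0.1, -0.3]
opening: 0.0855
grasp_force: 0.0
```

```bash
python3 - <<'E'
from h import *
o=telemetry.get_obs(); print(o["ee_pos"],o["tcp_rot"],o["q"].round(1)); rel([.477,-.25,.20],135,o)
E
```

```text
[ 0.44989393 -0.29961663  0.22008947] [-1.79960386e+02  5.73658067e-04  4.29136380e+01] [-33.7   3.2   4.8  91.7   0.  103.4]
shift mm [ 53.6 -17.9  20.1] turn [-3.000e-02 -3.000e-02 -9.209e+01]
```

Call:
{"op": "play_rows", "data": {
  "increments": [
    [[5, -2, 2], [0, 0, -8], 0],
    [[10, -3, 4], [0, 0, -16], 0],
    [[15, -5, 6], [0, 0, -24], 0],
    [[20, -6, 7], [0, 0, -32], 0],
    [[25, -8, 9], [0, 0, -40], 0],
    [[30, -10, 11], [0, 0, -48], 0],
    [[35, -11, 12], [0, 0, -56], 0],
    [[40, -13, 14], [0, 0, -64], 0],
    [[45, -15, 16], [0, 0, -72], 0],
    [[50, -16, 18], [0, 0, -80], 0],
    [[53, -18, 20], [0, 0, -88], 0],
    [[53.6, -18, 20], [0, 0, -92.1], 0],
    [[53.6, -18, 20], [0, 0, -92.1], 0],
    [[53.6, -18, 20], [0, 0, -92.1], 0]
  ]
}}

```text
time: 4.35
ee_pos: [0.4766, -0.2502, 0.2001]
tcp_rot: [-180.0, -0.0, 134.9]
wrist_force: [0.5, -0.4, -0.3]
opening: 0.0852
grasp_force: 0.0
```

```bash
python3 - <<'E'
from h import *
o,im,d=snap("wrist","w2"); print(o["ee_pos"],o["tcp_rot"]); np.save("w2P.npy",cloud("wrist",d,o))
E
```

```text
[ 0.47662949 -0.25017877  0.20011358] [-1.79999551e+02 -3.55346552e-02  1.34929062e+02]
```

View pics/w2.png

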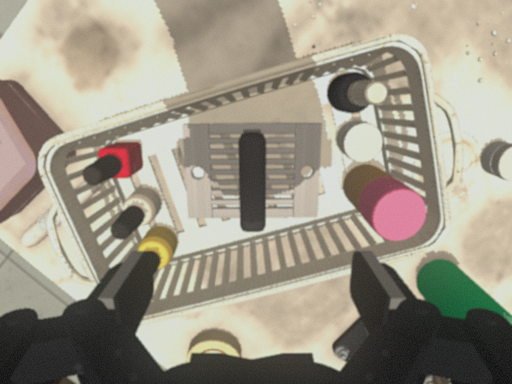

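The picture shows the rest centred at about (252,181) and the holes at (198,173) and (307,172). The yellow bottle is at (158,245) and the pink jar at (390,205). I'll convert these to tool coordinates.

```bash
python3 - <<'E'
from h import *
z=np.load("w2.npz"); im=z["im"]; o=dict(ee_pos=z["pos"],tcp_rot=z["rot"]); P=np.load("w2P.npy")
g=im.max(2)
def hole(u,v):
    w=g[v-12:v+13,u-12:u+13].astype(np.uint8); _,b=cv2.threshold(w,0,1,cv2.THRESH_OTSU)
    n,l,s,c=cv2.connectedComponentsWithStats(b); k=l[12,12]; return np.array([u-12,v-12])+c[k],s[k,4]
a,na=hole(198,173); b,nb=hole(307,172); print(a,na,b,nb)
q=plane("wrist",[a,b],.007,o); print(q,"mid",q.mean(0),"len",np.linalg.norm(q[1]-q[0]),"ang",np.degrees(np.arctan2(*(q[0]-q[1])[[1,0]])))
m=np.zeros((384,512),np.uint8); m[120:240,230:275]=g[120:240,230:275]<85
n,l,s,c=cv2.connectedComponentsWithStats(m); k=1+s[1:,4].argmax(); t=(l==k)&(P[...,2]>.052)&(P[...,2]<.064); ys,xs=np.where(t)
print(s[k],t.sum(),P[t].mean(0),np.median(P[t][:,2])); r=cv2.minAreaRect((plane("wrist",np.c_[xs,ys],.058,o)[:,:2]*1000).astype(np.float32)); print(r)
Ri=R.from_euler('xyz',o["tcp_rot"],degrees=True).inv()
T=Ri.apply(P.reshape(-1,3)-o["ee_pos"]).reshape(P.shape)*1000
# obstacles taller than 25mm within finger corridor
h=(P[...,2]>.02)&(abs(T[...,0])<22)&(abs(T[...,1])<75)
for y in range(-75,75,10):
    s_=h&(T[...,1]>=y)&(T[...,1]<y+10); print(y,s_.sum(),P[s_][:,2].max().round(3) if s_.any() else '',end='; ')
E
```

```text
[196.60104987 176.7480315 ] 381 [306.36263736 171.28571429] 91
[[ 0.4447459  -0.29153228  0.007     ]
 [ 0.51499689 -0.21372964  0.007     ]] mid [ 0.4798714  -0.25263096  0.007     ] len 0.1048258263803407 ang -132.08009255322858
[ 239  131   27  100 2431] 2377 [ 0.47594961 -0.24792259  0.05684559] 0.05706966916154799
((477.0393371582031, -249.05540466308594), (20.879112243652344, 80.98690032958984), 45.62663650512695)
-75 887 0.256; -65 3544 0.266; -55 2643 0.254; -45 3596 0.265; -35 2162 0.271; -25 1206 0.271; -15 1572 0.272; -5 1756 0.265; 5 1732 0.272; 15 1159 0.272; 25 2155 0.272; 35 3441 0.267; 45 2645 0.255; 55 3868 0.269; 65 1428 0.26;
```

Call:
{"op": "play_rows", "data": {
  "increments": [
    [[0.6, 1, 10], [0, 0, -0.6], 0],
    [[0.6, 1, 30], [0, 0, -0.6], 0],
    [[0.6, 1, 50], [0, 0, -0.6], 0],
    [[0.6, 1, 70], [0, 0, -0.6], 0],
    [[0.6, 1, 90], [0, 0, -0.6], 0],
    [[0.6, 1, 110], [0, 0, -0.6], 0],
    [[0.6, 1, 125], [0, 0, -0.6], 0],
    [[0.6, 1, 137], [0, 0, -0.6], 0],
    [[0.6, 1, 146], [0, 0, -0.6], 0],
    [[0.6, 1, 152], [0, 0, -0.6], 0],
    [[0.6, 1, 155], [0, 0, -0.6], 0],
    [[0.6, 1, 155], [0, 0, -0.6], 0]
  ]
}}

```text
time: 5.6
ee_pos: [0.477, -0.2489, 0.045]
tcp_rot: [180.0, -0.0, 135.7]
wrist_force: [-0.2, 0.4, 0.2]
opening: 0.0852
grasp_force: 0.0
```

Call:
{"op": "play_rows", "data": {
  "increments": [
    [[0, 0, 0], [0, 0, 0], 0.3],
    [[0, 0, 0], [0, 0, 0], 0.4],
    [[0, 0, 0], [0, 0, 0], 0.5],
    [[0, 0, 0], [0, 0, 0], 0.6],
    [[0, 0, 0], [0, 0, 0], 0.7],
    [[0, 0, 0], [0, 0, 0], 0.8],
    [[0, 0, 0], [0, 0, 0], 1],
    [[0, 0, 0], [0, 0, 0], 1],
    [[0, 0, 0], [0, 0, 0], 1],
    [[0, 0, 0], [0, 0, 0], 1]
  ],
  "grip_force": 40
}}

```text
time: 6.6
ee_pos: [0.477, -0.2489, 0.0452]
tcp_rot: [180.0, -0.0, 135.7]
wrist_force: [-0.1, 1.1, 2.7]
opening: 0.0212
grasp_force: 40.1
```

Call:
{"op": "play_rows", "data": {
  "increments": [
    [[0, 0, -2], [0, 0, 0], 1],
    [[0, 0, -6], [0, 0, 0], 1],
    [[0, 0, -12], [0, 0, 0], 1],
    [[0, 0, -20], [0, 0, 0], 1],
    [[0, 0, -30], [0, 0, 0], 1],
    [[0, 0, -42], [0, 0, 0], 1],
    [[0, 0, -56], [0, 0, 0], 1],
    [[0, 0, -72], [0, 0, 0], 1],
    [[0, 0, -90], [0, 0, 0], 1],
    [[0, 0, -108], [0, 0, 0], 1],
    [[0, 0, -126], [0, 0, 0], 1],
    [[0, 0, -142], [0, 0, 0], 1],
    [[0, 0, -156], [0, 0, 0], 1],
    [[0, 0, -166], [0, 0, 0], 1],
    [[0, 0, -172], [0, 0, 0], 1],
    [[0, 0, -175], [0, 0, 0], 1],
    [[0, 0, -175], [0, 0, 0], 1]
  ]
}}

```text
time: 8.3
ee_pos: [0.477, -0.249, 0.22]
tcp_rot: [-180.0, -0.1, 135.7]
wrist_force: [-0.3, -0.0, -1.2]
opening: 0.0211
grasp_force: 39.6
```

```bash
python3 - <<'E'
from h import *
o,im,d=snap("wrist","w3"); print(o["ee_pos"],o["tcp_rot"],o["opening"],o["wrist_force"]); np.save("w3P.npy",cloud("wrist",d,o))
rel([.430,.222,.22],103,o)
E
```

```text
[ 0.47698781 -0.24899219  0.21996322] [-1.79994798e+02 -5.23340326e-02  1.35740728e+02] 0.021127081461938486 [-0.32941023 -0.04821035 -1.19810994]
shift mm [3.624e+02 3.045e+02 3.000e-01] turn [-2.000e-02 -5.000e-02  3.274e+01]
```

View pics/w3.png

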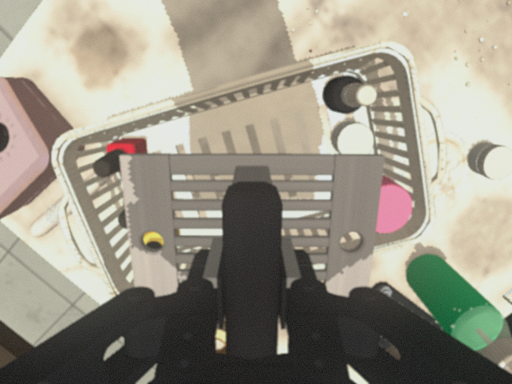

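The cover is held level, with its holes visible at (153,240) and (351,240). The basket items are still standing. Next I measure the cover in the hand and work out a viewing pose short of the collector.

```bash
python3 - <<'E'
from h import *
z=np.load("w3.npz"); im=z["im"]; o=dict(ee_pos=z["pos"],tcp_rot=z["rot"]); P=np.load("w3P.npy")
Ri=R.from_euler('xyz',o["tcp_rot"],degrees=True).inv()
tl=lambda p:(Ri.apply(p-o["ee_pos"])*1000).round(1)
sel=P[160:270,133:165].reshape(-1,3); sl=sel[(sel[:,2]>.165)&(sel[:,2]<.2)]; sel=P[160:270,340:378].reshape(-1,3); sr=sel[(sel[:,2]>.165)&(sel[:,2]<.2)]
for s in (sl,sr): print("plate top z",np.median(s[:,2]),len(s),np.polyfit(tl(s)[:,0],s[:,2]*1000,1))
zt=.183
m=((abs(P[...,2]-.183)<.012)).astype(np.uint8)
for (u,v) in [(153,240),(351,240)]:
    w=(1-m)[v-15:v+16,u-18:u+19]; n,l,s,c=cv2.connectedComponentsWithStats(w.astype(np.uint8)); k=1+np.argmin(np.linalg.norm(c[1:]-[18,15],axis=1))
    pc=c[k]+[u-18,v-15]; print(pc,s[k],tl(plane("wrist",[pc],zt-.0015,o)))
rel([.449,.140,.22],102.8,telemetry.get_obs())
E
```

```text
plate top z 0.1823615773363925 3226 [6.51936816e-03 1.82204942e+02]
plate top z 0.18235954455550918 3682 [5.66310719e-03 1.82209089e+02]
[153.07368421 239.89122807] [  8   6  21  18 285] [[ -1.6 -50.6  38.5]]
[349.96551724 240.38275862] [  7   7  21  18 290] [[-1.8 51.9 38.5]]
shift mm [ 2.914e+02  2.591e+02 -1.000e-01] turn [-0.04 -0.07 32.94]
```

Call:
{"op": "play_rows", "data": {
  "increments": [
    [[6, 5, 0], [0, 0, 0.7], 1],
    [[18, 16, 0], [0, 0, 2], 1],
    [[38, 34, 0], [0, 0, 4.3], 1],
    [[64, 57, 0], [0, 0, 7.2], 1],
    [[92, 82, 0], [0, 0, 10.4], 1],
    [[120, 107, 0], [0, 0, 13.6], 1],
    [[148, 132, 0], [0, 0, 16.7], 1],
    [[176, 156, 0], [0, 0, 19.9], 1],
    [[204, 181, 0], [0, 0, 23], 1],
    [[230, 204, 0], [0, 0, 26], 1],
    [[252, 224, 0], [0, 0, 28.5], 1],
    [[270, 240, 0], [0, 0, 30.5], 1],
    [[282, 251, 0], [0, 0, 31.9], 1],
    [[289, 257, 0], [0, 0, 32.7], 1],
    [[291, 259, 0], [0, 0, 32.9], 1],
    [[291, 259, 0], [0, 0, 32.9], 1],
    [[291, 259, 0], [0, 0, 32.9], 1],
    [[291, 259, 0], [0, 0, 32.9], 1]
  ]
}}

```text
time: 10.15
ee_pos: [0.4493, 0.1391, 0.2202]
tcp_rot: [-180.0, -0.0, 102.8]
wrist_force: [-0.1, -0.1, -1.9]
opening: 0.0216
grasp_force: 39.6
```

```bash
python3 - <<'E'
from h import *
o,im,d=snap("wrist","w4"); print(o["ee_pos"],o["tcp_rot"],o["opening"],o["qd"].round(1)); np.save("w4P.npy",cloud("wrist",d,o))
E
```

```text
[0.44932937 0.13911351 0.22020772] [-1.79974922e+02 -3.08415076e-02  1.02807030e+02] 0.021611765373357173 [-0.1  0.   0.2 -0.1  0.1  0.1]
```

View pics/w4.png

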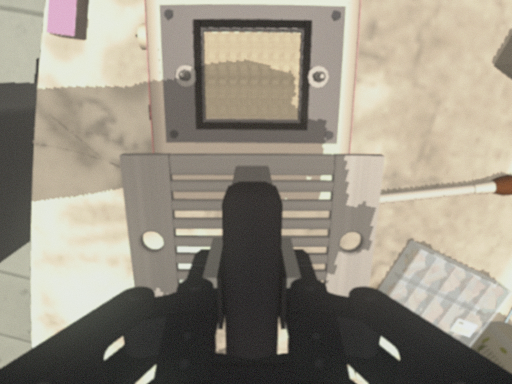

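The pins appear at about (185,75) and (319,75), with the inlet's black seat between them. I'll zoom in on the pins and measure.

```bash
python3 - <<'E'
from h import *
z=np.load("w4.npz"); im=z["im"]; o=dict(ee_pos=z["pos"],tcp_rot=z["rot"]); P=np.load("w4P.npy")
big=np.hstack([cv2.resize(im[58:94,u-18:u+18],(396,396),interpolation=0) for u in (185,319)]); cv2.imwrite("pics/pins.png",big[...,::-1])
Ri=R.from_euler('xyz',o["tcp_rot"],degrees=True).inv()
tl=lambda p:(Ri.apply(np.atleast_2d(p)-o["ee_pos"])*1000).round(1)
for u in (185,319):
    w=P[60:92,u-16:u+16]; k=(w[...,2]>.071)&(w[...,2]<.09); ys,xs=np.where(k); print(k.sum(),"px",xs.mean()+u-16,ys.mean()+60,"tool",tl(w[k].mean(0)) if k.any() else '',w[k][:,2].max() if k.any() else '')
# rubber seat outline
m=np.zeros((384,512),np.uint8); m[10:140,185:320]=im.max(2)[10:140,185:320]<60
n,l,s,c=cv2.connectedComponentsWithStats(m); k=1+s[1:,4].argmax(); ys,xs=np.where(l==k); print(s[k])
r=cv2.minAreaRect((plane("wrist",np.c_[xs,ys],.064,o)[:,:2]*1000).astype(np.float32)); print("seat",r); print(tl([r[0][0]/1e3,r[0][1]/1e3,.064]))
print("bezel z",np.median(P[100:118,170:186,2]))
E
```

```text
96 px 183.60416666666666 74.97916666666667 tool [[ 84.6 -50.  144.5]] 0.08045324565890083
95 px 319.9684210526316 76.10526315789474 tool [[ 84.   52.4 144.6]] 0.08044272817555337
[194  20 117  57 801]
seat ((427.00457763671875, 241.83346557617188), (88.1550521850586, 40.4918098449707), 12.204473495483398)
[[105.    1.1 156.3]]
bezel z 0.06127676221955264
```

View pics/pins.png

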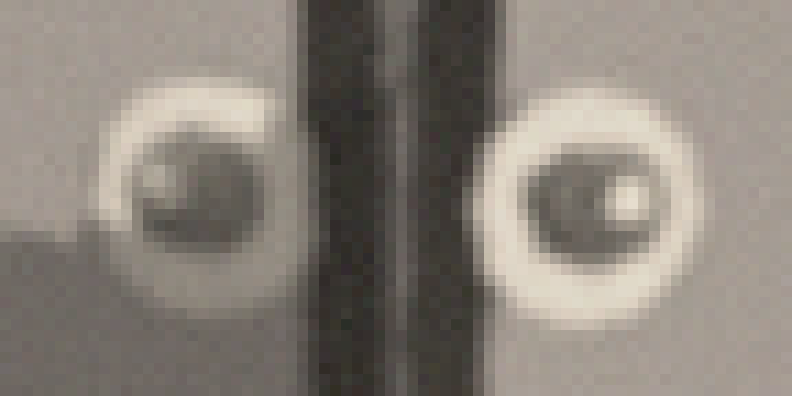

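The left pin's tip is at about (181,74) and the right pin's at (322,76). Their pale base rings are centred at (185,75.5) and (318,76).

```bash
python3 - <<'E'
from h import *
z=np.load("w4.npz"); o=dict(ee_pos=z["pos"],tcp_rot=z["rot"]); P=np.load("w4P.npy")
Ri=R.from_euler('xyz',o["tcp_rot"],degrees=True).inv(); tl=lambda p:(Ri.apply(p-o["ee_pos"])*1000)
def rep(n,a):
    print(n,a.round(1).tolist(),"mid",a.mean(0).round(1),"len",np.linalg.norm(a[1]-a[0]).round(1),"ang",np.degrees(np.arctan2(a[1,0]-a[0,0],a[1,1]-a[0,1])).round(2))
rep("tips",tl(plane("wrist",[[181.1,74.1],[321.8,75.7]],.080,o)))
rep("rings",tl(plane("wrist",[[185.1,75.5],[317.7,76.1]],.0625,o)))
m=((abs(P[...,2]-.183)<.012)).astype(np.uint8); pc=[]
for (u,v) in [(153,240),(351,240)]:
    w=(1-m)[v-15:v+16,u-18:u+19]; n,l,s,c=cv2.connectedComponentsWithStats(w); k=1+np.argmin(np.linalg.norm(c[1:]-[18,15],axis=1)); pc.append(c[k]+[u-18,v-15])
rep("holes",tl(plane("wrist",pc,.180,o)))
E
```

```text
tips [[85.1, -51.0, 140.3], [84.1, 53.0, 140.2]] mid [ 84.6   1.  140.3] len 104.0 ang -0.56
rings [[84.8, -51.3, 157.8], [84.5, 53.2, 157.7]] mid [ 84.6   0.9 157.8] len 104.5 ang -0.18
holes [[-2.1, -50.8, 40.2], [-2.2, 52.8, 40.2]] mid [-2.1  1.  40.2] len 103.6 ang -0.09
```

Call:
{"op": "play_rows", "data": {
  "increments": [
    [[8, 0, 0], [0, 0, 0.25], 1],
    [[24, 0, 0], [0, 0, 0.25], 1],
    [[44, 0, 0], [0, 0, 0.25], 1],
    [[62, 0, 0], [0, 0, 0.25], 1],
    [[76, 0, 0], [0, 0, 0.25], 1],
    [[84, 0, 0], [0, 0, 0.25], 1],
    [[86.5, 0, 5], [0, 0, 0.25], 1],
    [[86.5, 0, 20], [0, 0, 0.25], 1],
    [[86.5, 0, 40], [0, 0, 0.25], 1],
    [[86.5, 0, 60], [0, 0, 0.25], 1],
    [[86.5, 0, 75], [0, 0, 0.25], 1],
    [[86.5, 0, 83], [0, 0, 0.25], 1],
    [[86.5, 0, 85], [0, 0, 0.25], 1],
    [[86.5, 0, 85], [0, 0, 0.25], 1],
    [[86.5, 0, 85], [0, 0, 0.25], 1]
  ]
}}

```text
time: 11.7
ee_pos: [0.4304, 0.2241, 0.1361]
tcp_rot: [180.0, -0.1, 102.6]
wrist_force: [-1.9, -0.6, -1.8]
opening: 0.0212
grasp_force: 39.6
```

```bash
python3 - <<'E'
from h import *
o,im,d=snap("wrist","w5"); print(o["ee_pos"],o["tcp_rot"],o["wrist_force"]); P=cloud("wrist",d,o); np.save("w5P.npy",P)
big=np.hstack([cv2.resize(im[220:260,u-20:u+20],(396,396),interpolation=0) for u in (153,351)]); cv2.imwrite("pics/h5.png",big[...,::-1])
Ri=R.from_euler('xyz',o["tcp_rot"],degrees=True).inv()
for u in (153,351):
    w=P[225:256,u-16:u+16]; k=(w[...,2]<.085)&(w[...,2]>.068); print(k.sum(), (Ri.apply(w[k].mean(0)-o["ee_pos"])*1000).round(1) if k.any() else '')
E
```

```text
[0.43044399 0.22412885 0.1361451 ] [ 1.79953860e+02 -5.09668751e-02  1.02587375e+02] [-1.91609945 -0.61220119 -1.79748355]
0 
0
```

View pics/h5.png

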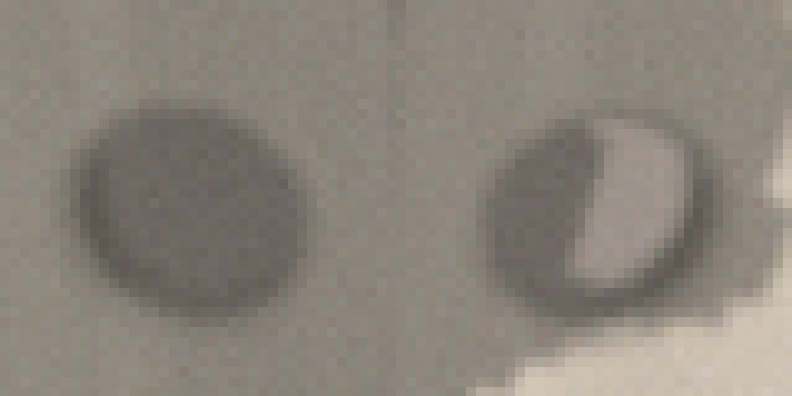

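The holes look down onto bare bezel, as expected for this slanted view 12 mm above the tips. The pins would sit just out of sight under the hole edge. I'll descend slowly and watch the force.

Call:
{"op": "play_rows", "data": {
  "increments": [
    [[-0.5, -0.4, 2], [0, 0, 0], 1],
    [[-0.5, -0.4, 5], [0, 0, 0], 1],
    [[-0.5, -0.4, 8], [0, 0, 0], 1],
    [[-0.5, -0.4, 11], [0, 0, 0], 1],
    [[-0.5, -0.4, 13], [0, 0, 0], 1],
    [[-0.5, -0.4, 15], [0, 0, 0], 1],
    [[-0.5, -0.4, 16], [0, 0, 0], 1],
    [[-0.5, -0.4, 17], [0, 0, 0], 1],
    [[-0.5, -0.4, 17], [0, 0, 0], 1],
    [[-0.5, -0.4, 17], [0, 0, 0], 1]
  ]
}}

```text
time: 12.75
ee_pos: [0.4298, 0.2234, 0.1184]
tcp_rot: [-180.0, -0.0, 102.6]
wrist_force: [-0.1, -0.7, -1.2]
opening: 0.0212
grasp_force: 39.6
```

```bash
python3 - <<'E'
from h import *
o,im,d=snap("wrist","w6"); print(o["ee_pos"],o["tcp_rot"],o["wrist_force"],o["torque"].round(2)); P=cloud("wrist",d,o); np.save("w6P.npy",P)
big=np.hstack([cv2.resize(im[220:260,u-20:u+20],(396,396),interpolation=0) for u in (153,351)]); cv2.imwrite("pics/h6.png",big[...,::-1])
E
```

```text
[0.4297936  0.22342285 0.11835187] [-1.79981458e+02 -3.31342539e-02  1.02593418e+02] [-0.13283849 -0.68254864 -1.22211952] [0.01 0.04 0.02]
```

View pics/h6.png

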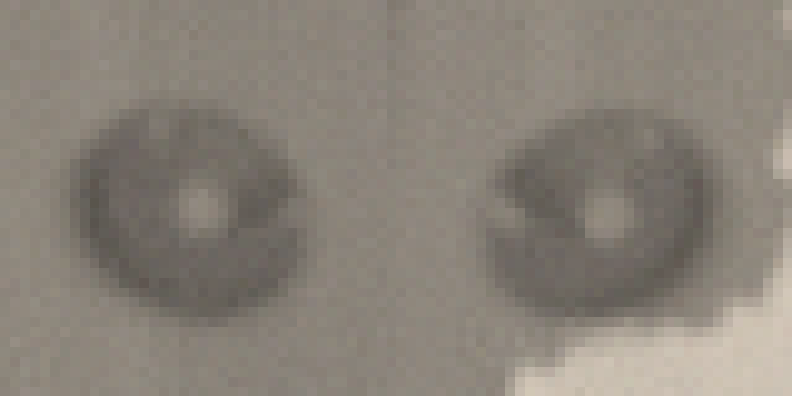

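Both pin tips sit centred in the holes, at (200,210) and (605,213), and the force is nil. I continue down.

Call:
{"op": "play_rows", "data": {
  "increments": [
    [[0, 0, 2], [0, 0, 0], 1],
    [[0, 0, 4], [0, 0, 0], 1],
    [[0, 0, 6], [0, 0, 0], 1],
    [[0, 0, 7.5], [0, 0, 0], 1],
    [[0, 0, 9], [0, 0, 0], 1],
    [[0, 0, 10], [0, 0, 0], 1],
    [[0, 0, 10.5], [0, 0, 0], 1],
    [[0, 0, 11], [0, 0, 0], 1],
    [[0, 0, 11], [0, 0, 0], 1],
    [[0, 0, 11], [0, 0, 0], 1]
  ]
}}

```text
time: 13.8
ee_pos: [0.4298, 0.2234, 0.1073]
tcp_rot: [-180.0, -0.0, 102.6]
wrist_force: [-0.5, -0.0, -2.0]
opening: 0.0211
grasp_force: 39.6
```

Call:
{"op": "play_rows", "data": {
  "increments": [
    [[0, 0, 0.4], [0, 0, 0], 1],
    [[0, 0, 0.8], [0, 0, 0], 1],
    [[0, 0, 1.2], [0, 0, 0], 1],
    [[0, 0, 1.2], [0, 0, 0], 1],
    [[0, 0, 1.2], [0, 0, 0], 1]
  ]
}}

```text
time: 14.3
ee_pos: [0.4297, 0.2234, 0.1061]
tcp_rot: [-180.0, -0.0, 102.6]
wrist_force: [0.2, 0.7, -1.0]
opening: 0.0216
grasp_force: 39.6
```

Call:
{"op": "play_rows", "data": {
  "increments": [
    [[0, 0, 0.3], [0, 0, 0], 1],
    [[0, 0, 0.6], [0, 0, 0], 1],
    [[0, 0, 0.8], [0, 0, 0], 1],
    [[0, 0, 0.8], [0, 0, 0], 1]
  ]
}}

```text
time: 14.7
ee_pos: [0.4298, 0.2234, 0.1059]
tcp_rot: [180.0, -0.0, 102.6]
wrist_force: [-2.3, -1.9, 4.7]
opening: 0.0214
grasp_force: 40.6
```

```bash
python3 - <<'E'
from h import *
o,im,d=snap("wrist","w7"); P=cloud("wrist",d,o); print(o["ee_pos"],o["wrist_force"].round(1))
for a,b in ((133,165),(340,378)):
    s=P[160:270,a:b].reshape(-1,3); s=s[(s[:,2]>.055)&(s[:,2]<.08)]; print(np.median(s[:,2]))
E
```

```text
[0.42975029 0.22343973 0.10587876] [-2.3 -1.9  4.7]
0.06831163310425867
0.06831347811467024
```

Seated: the force has reversed to +4.7 N and the plate top is at about 68–69 mm. I release.

Call:
{"op": "play_rows", "data": {
  "increments": [
    [[0, 0, 0], [0, 0, 0], 0.72],
    [[0, 0, 0], [0, 0, 0], 0.68],
    [[0, 0, 0], [0, 0, 0], 0.6],
    [[0, 0, 0], [0, 0, 0], 0.5],
    [[0, 0, 0], [0, 0, 0], 0.4],
    [[0, 0, 0], [0, 0, 0], 0.3],
    [[0, 0, 0], [0, 0, 0], 0.2],
    [[0, 0, 0], [0, 0, 0], 0.2],
    [[0, 0, 0], [0, 0, 0], 0.2],
    [[0, 0, 0], [0, 0, 0], 0.2]
  ]
}}

```text
time: 15.75
ee_pos: [0.4298, 0.2234, 0.1053]
tcp_rot: [-180.0, -0.0, 102.6]
wrist_force: [-0.5, 0.4, -0.3]
opening: 0.0688
grasp_force: 0.0
```

Call:
{"op": "play_rows", "data": {
  "increments": [
    [[0, 0, -3], [0, 0, 0], 0.2],
    [[0, 0, -8], [0, 0, 0], 0.2],
    [[0, 0, -16], [0, 0, 0], 0.2],
    [[0, 0, -28], [0, 0, 0], 0.2],
    [[0, 0, -45], [0, 0, 0], 0.2],
    [[0, 0, -65], [0, 0, 0], 0.2],
    [[0, 0, -85], [0, 0, 0], 0.2],
    [[0, 0, -105], [0, 0, 0], 0.2],
    [[0, 0, -120], [0, 0, 0], 0.2],
    [[0, 0, -130], [0, 0, 0], 0.2],
    [[0, 0, -130], [0, 0, 0], 0.2],
    [[0, 0, -130], [0, 0, 0], 0.2]
  ]
}}

```text
time: 16.95
ee_pos: [0.4298, 0.2233, 0.235]
tcp_rot: [-180.0, -0.0, 102.6]
wrist_force: [0.1, -0.8, -0.5]
opening: 0.0683
grasp_force: 0.0
```

```bash
python3 - <<'E'
from h import *
o,im,d=snap("wrist","w8"); P=cloud("wrist",d,o); print(o["ee_pos"],o["wrist_force"].round(1),o["opening"])
c=np.array([.4298,.2234]); a=np.radians(12.6); u=np.array([np.cos(a),np.sin(a)]); v=np.array([-u[1],u[0]])
X=(P[...,:2]-c)@u; Y=(P[...,:2]-c)@v
for sx in (-1,1):
  for y0,y1 in ((-40,-12),(12,40)):
    k=(abs(X-sx*.057)<.006)&(Y>y0/1e3)&(Y<y1/1e3); z=P[k][:,2]; z=z[(z>.055)&(z<.09)]; print(sx,y0,len(z),np.median(z).round(4) if len(z) else '')
t=camera("top")[0]; cv2.imwrite("pics/end_top.png",np.clip(np.hstack([cv2.resize(im,(400,300)),cv2.resize(t[145:265,255:395],(400,300))])[...,::-1].astype(float)*1.3,0,255).astype(np.uint8))
E
```

```text
[0.42982158 0.22333759 0.2350435 ] [ 0.1 -0.8 -0.5] 0.06825096094663907
-1 -40 386 0.0683
-1 12 448 0.0683
1 -40 381 0.0682
1 12 444 0.0684
```

View pics/end_top.png

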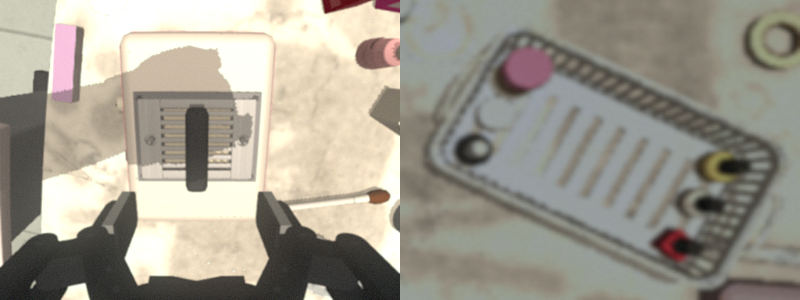

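The cover lies flush on the seat, with all four corners level at 68 mm and the pins through both holes at (150,140) and (246,140). The basket, with all its bottles and jars, is unchanged. I'm handing in the job.

```bash
python3 -c "
from workcell import workorder; print(workorder.job_done())"
```

```text
the job is handed in; nothing more can be done
None
```

The cover is out of the basket and lies flush on the collector's rubber seat with both pins through its holes; the gripper is clear, the basket and its bottles and jars look undisturbed, and the job was handed in at about 17 s.

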